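# Set up the cold topping station for service

## Robot

A 7-joint arm with a two-finger parallel gripper is mounted at the origin on the work surface. World frame = base frame: x ahead of the robot, y to its left, z up, the work surface at z = 0. Lengths are in m, angles in rad, forces in N, time in s.
With the tool pointing down it reaches from about 0.4 to 0.875 m from the base axis. Payload 19.3 kg.
Tool frame: the origin (TCP) lies midway between the tips of the shut fingers; the grasp point (between the pads) lies 19 mm behind it; z points along the fingers, y is the line along which they close (so a half turn about z gives the same grasp; the last joint's range is limited). The gripper opens to 85 mm and grips with 20 to 120 N. Pads are 22 mm wide; open, the fingers measure 114 mm over their backs; the gripper's body (76 mm by 85 mm) begins 54 mm behind the grasp point. The pads swing forward as they close: fully open they stand 13 mm farther back than shut.
Start: joints at [1.268, 0.521, -0.036, 1.599, 0.021, 1.021, -0.113], TCP at [0.144, -0.608, 0.231] pointing down, gripper open.
Joint ranges: [-2.91, 2.91], [-0.3, 2.13], [-1.5, 1.42], [0.17, 2.43], [-1.26, 4.41], [0.16, 1.93], [-2.52, 2.52]. Speed limits (rad/s): [1.89, 1.89, 2.39, 2.39, 3.01, 3.01, 3.01].

## Interface

Orientations are given as a unit quaternion [w, x, y, z].
In Python, from rig import arm, imaging, workorder gives the robot as it stands.
- The arm moves only by the tool jog_arm, never from a script. Its arguments are lists of equal length, an entry for each row: "slide": the shift along the tool's x, y, z in m, a list of three; "rotation": the turn, a rotation vector about the tool's x, y, z in rad, a list of three. A call has 1 to 20 rows; each row is the pose to reach, as a shift and turn from the pose commanded when the call began, along the tool's axes at that moment; what a row does not reach only later rows make up. A row lasts 1/8 s, in which the tool goes at most 62.5 mm and 10.7 degrees, less where a joint would pass 70% of its speed; a pose out of reach is approached as far as the arm can. A call with a gripper value outside its range is refused whole. "grip" is the finger opening in m, from 0 to 0.0854, set as the call begins (left out, the last holds). The fingers move at their own pace and stop on an object; "squeeze" is the grip in N (left out, the last holds). Time passes only in rows, so rows that repeat a pose let the fingers close. It gives the time, the measured TCP pose, the force, the opening and the grip force at its end, in the units of the state.
- arm.sense(): the state, without advancing time (a new reading comes with each control period).
- imaging.snapshot(name): name is "scene" or "top" or "wrist"; returns (picture, depth): 384x512x3 uint8, blue, green, red; 384x512 float32, m along the optical axis (not along the pixel's ray), 0 where there is no reading.
- imaging.camera_info(name): a dict with "fx", "fy", "cx", "cy" (pixels), "k1" (the pictures are not rectified: a ray, as slopes to the right and down, at radius r is drawn at 1 + k1 r^2 times it, then the intrinsics apply), "R" (3x3) and "t" (3): a world point X has camera coordinates R X + t. Camera axes: x right, y down, z forward; pixel columns grow to the right and rows downward; lengths in m; the calibration is good to about 2 mm. A picture is of the moment at which its call begins: read the wrist's pose just before it. camera_info takes no time and is no camera call; for the wrist camera it gives the pose at the moment of the call.
- workorder.hand_in(): hands the job in; it is judged then, once.
The state is a dict: "clock": time; "joint_pos": joint angles; "joint_velocities": joint speeds; "joint_efforts": joint torques, N m; "tcp_pos": TCP position; "orientation": TCP orientation; "force": force on the tool from outside, world axes, zero at the start; "moment": the same for the moment, N m; "gripper_width": finger opening in m; "finger_force": force on a finger pad.
Only numpy, scipy, OpenCV 4.12 (cv2) and the standard library are available. Lean on these libraries where they do the work, as an engineer would, in place of code of your own. Each camera call takes 0.05 s, during which the arm holds its last target. There are 200 camera calls.

## Task

Get the topping station on the counter ready: swing its lid up until it stays open by itself, slide the cold plate fully home into the slot under the well, and stand every topping tub upright on the floor of the well. Then lower the lid until it is fully closed, without slamming it, and leave the sauce bottle, bowl and teacup where they are.

Things in the scene. Friction and masses are not known exactly. Their poses are not given: they have to be found in the camera images.
- station: topping station, aluminium box fixed to the counter, 264 mm (its x) by 224 mm (its y), rim 108 mm above the counter; origin at the centre of its underside, z up. Its open well, 240 mm (x) by 200 mm (y), is centred on the origin, walls 12 mm thick, floor 30 mm above the counter. The lid is hinged along the -y side, the cold plate's slot is in the +y face
- slot (a point): mouth of the slot: middle of the station's +y face, at counter level. Slot 98 mm wide (station x), 18 mm high, counter as its floor, running towards the station's -y; mouth flared to 122 mm over the first 20 mm; a stop 115 mm inside ends it. Home, the plate's origin is 15 mm inside this point, its y axis along the station's
- lid (a joint): lid angle: 0 closed (level) to 1.62 rad open (just past upright, at its stop). Aluminium lid 270 mm (station x) by 252 mm (from the hinge), 10 mm thick, 0.45 kg. A damped stay acts on it: below about 1 rad it sinks shut slowly (about 1 rad/s), above that it rises by itself to the stop. A push of 1 to 2 N at the free edge moves it
- lid_hinge (a point): middle of the hinge line, which runs along the station's x at y = -112 mm, z = 110 mm, the level of the closed lid's underside
- lid_lip (a point): middle of the lid's free edge, at half its thickness; closed, the edge overhangs the station's +y face by 28 mm, its underside 110 mm above the counter, so it can be pushed up from below
- coldplate: cold plate: aluminium slab 94 mm (its x) by 200 mm (y) by 10 mm, about 0.42 kg, flat on the counter; origin at the centre of its underside, z up. Near its +y end stands a black upright tab handle, centred at y = +80 mm, 14 mm (x) by 36 mm (y), top 65 mm above the underside. Its -y end goes into the slot first; home, 85 mm of it with the handle stays outside
- tub0: lidded topping tub, white plastic box with a grey lid, 52 mm (its x) by 80 mm (its y) by 68 mm tall, about 0.28 kg, standing on the counter; origin at the centre of its underside, z up; its smooth sides may be gripped across the 52 mm. Two to four of the four tubs are present; an absent one reads None
- tub1: lidded topping tub, white plastic box with a grey lid, 52 mm (its x) by 80 mm (its y) by 68 mm tall, about 0.28 kg, standing on the counter; origin at the centre of its underside, z up; its smooth sides may be gripped across the 52 mm. Two to four of the four tubs are present; an absent one reads None
- tub2: lidded topping tub, white plastic box with a grey lid, 52 mm (its x) by 80 mm (its y) by 68 mm tall, about 0.28 kg, standing on the counter; origin at the centre of its underside, z up; its smooth sides may be gripped across the 52 mm. Two to four of the four tubs are present; an absent one reads None
- tub3: lidded topping tub, white plastic box with a grey lid, 52 mm (its x) by 80 mm (its y) by 68 mm tall, about 0.28 kg, standing on the counter; origin at the centre of its underside, z up; its smooth sides may be gripped across the 52 mm. Two to four of the four tubs are present; an absent one reads None
- sauce: amber sauce bottle, 60 mm across, 170 mm tall, standing; origin at the centre of its underside; a bystander
- bowl: blue ceramic bowl, 130 mm across, 60 mm tall; origin at the centre of its underside; a bystander
- teacup: white teacup without handle, 72 mm across, 80 mm tall; origin at the centre of its underside; a bystander
There are look-alikes about, which are no part of the job. What is shaped like the tub2 but purple is not meant.

How it is judged:
By the outcome, as a careful person would: the job done as asked, in the order asked, and still so for the second after the job is handed in, with the robot touching nothing.
Of tub0, tub1, tub2, tub3 only 2 to 4 are there at a start; the rules pass over those that are not, and their reading is None.
At some moment in a run one of tub0, tub1, tub2, tub3 may be knocked a few centimetres aside while the robot is not near it.
Once in a run the grip may slacken for a moment while it holds something.
It also fails if it takes over 210 s, if anything falls off the work surface, if the arm or the gripper's body presses on something with over 40 N, if the wrist force passes 120 N, or if a joint passes its speed limit or range.

## Working session

There is one attempt and no reset: what is moved stays moved. The work goes in short steps, Python scripts to look and compute and a tool call to move; the robot and the scene stay as the last step left them, time stands still between calls to the robot, and variables do not carry over. Pictures are saved under pics/ and viewed, at most 14 in all, crops included, and the job is handed in when it is done.

Besides the shell and the picture viewer there is one more tool, called after "Request:" as name(argument=value, ...), one argument or row to a line, values as JSON. jog_arm: Moves the arm, as the interface text tells. Its arguments: {"type":"object","properties":{"slide":{"type":"array","items":{"type":"array","items":{"type":"number"}}},"rotation":{"type":"array","items":{"type":"array","items":{"type":"number"}}},"grip":{"type":"number"},"squeeze":{"type":"number"}},"required":["slide","rotation"]}

```bash
ls; mkdir -p pics; cat > h.py <<'E'
import numpy as np, cv2
from rig import arm, imaging, workorder
from scipy.spatial.transform import Rotation as Ro
def snap(n,save=None):
    ci=imaging.camera_info(n); p,d=imaging.snapshot(n)
    if save: cv2.imwrite('pics/'+save+'.png',p)
    return p,d,ci
def rays(ci,uv):
    uv=np.atleast_2d(np.asarray(uv,float))
    K=np.array([[ci['fx'],0,ci['cx']],[0,ci['fy'],ci['cy']],[0,0,1]])
    s=cv2.undistortPoints(uv.reshape(-1,1,2),K,np.array([ci['k1'],0,0,0,0.]),None).reshape(-1,2) if False else und(ci,uv)
    d=np.c_[s,np.ones(len(s))]
    return -ci['R'].T@ci['t'], d@np.asarray(ci['R'])
def und(ci,uv):
    q=np.c_[(uv[:,0]-ci['cx'])/ci['fx'],(uv[:,1]-ci['cy'])/ci['fy']]; s=q.copy()
    for _ in range(20): s=q/(1+ci['k1']*(s**2).sum(1,keepdims=True))
    return s
def plane(ci,uv,z):
    o,d=rays(ci,uv); return o+d*((z-o[2])/d[:,2])[:,None]
def cloud(ci,dep):
    v,u=np.mgrid[:dep.shape[0],:dep.shape[1]]
    o,d=rays(ci,np.c_[u.ravel(),v.ravel()])
    X=o+d*dep.reshape(-1,1); X[dep.ravel()==0]=np.nan
    return X.reshape(dep.shape+(3,))
def pose():
    s=arm.sense(); q=s['orientation']; R=Ro.from_quat([q[1],q[2],q[3],q[0]]).as_matrix()
    return np.array(s['tcp_pos']),R,s
def to_tool(p):   # world target -> slide in tool axes
    t,R,s=pose(); return R.T@(np.asarray(p)-t)
E
python3 - <<'E'
from h import *
for n in ('scene','top'):
    p,d,ci=snap(n,n+'0'); print(n,ci['fx'],ci['k1'],-ci['R'].T@ci['t'], (d>0).mean())
    np.savez('/tmp/'+n+'.npz',p=p,d=d)
t,R,s=pose(); print(t,R.round(3),s['clock'],s['force'])
E
```

```text
pics
scene 388.70181024507406 -0.04125492666506406 [ 1.00760369 -0.56497718  0.99576209] 0.9959665934244791
top 386.44437708275325 -0.13530400666747155 [ 0.31548706 -0.0324764   1.132603  ] 0.9959564208984375
[ 0.14404431 -0.60785303  0.23077739] [[ 0.973  0.231 -0.   ]
 [ 0.231 -0.973  0.001]
 [-0.    -0.001 -1.   ]] 0.1 [-0.31306398 -0.33475899 -0.2420376 ]
```

View pics/top0.png

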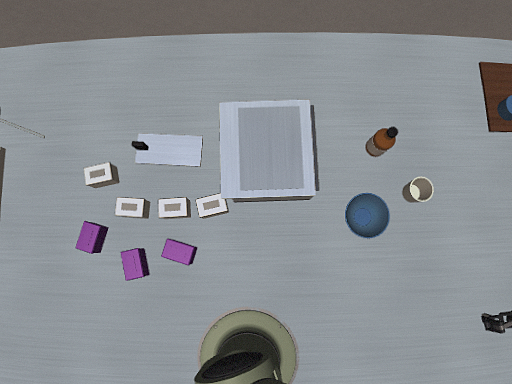

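View pics/scene0.png

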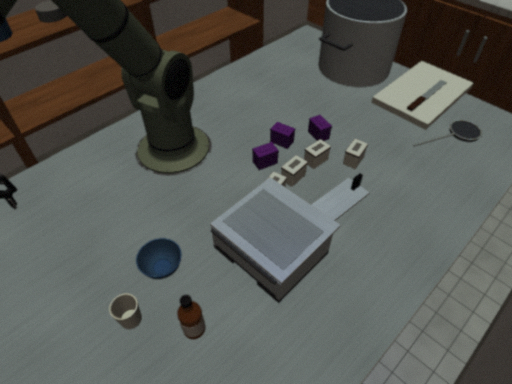

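Top view: station/lid at (267,150), with the lip on its left edge (220). The cold plate is at (168,150) with its handle at (140,146). White tubs are at (99,174), (130,207), (173,207) and (211,205). The look-alikes are the purple boxes at (92,237), (134,264) and (179,251), which I reject by colour. Bottle (380,142), bowl (367,215) and cup (421,189) are bystanders.

```bash
cat >> h.py <<'E'
def rect(P):
    (c,wh,a)=cv2.minAreaRect((P[:,:2]*1000).astype(np.float32))
    if wh[0]<wh[1]: a+=90; wh=wh[::-1]
    a=(a+90)%180-90   # direction of the long side, deg
    return np.array(c)/1000,np.array(wh),a
def blobs(X,m,n=25):
    k,l,st,c=cv2.connectedComponentsWithStats(m.astype(np.uint8))
    return [(c[i],X[l==i]) for i in range(1,k) if st[i,4]>=n]
def tubs(p,X):
    hsv=cv2.cvtColor(p,cv2.COLOR_BGR2HSV)
    z=X[...,2]; m=(z>.055)&(z<.08)&(hsv[...,1]<90)
    return blobs(X,m,60)
E
python3 - <<'E'
from h import *
f=np.load('/tmp/top.npz'); p,d=f['p'],f['d']; ci=imaging.camera_info('top'); X=cloud(ci,d); z=X[...,2]
print('counter z',np.nanmedian(z[280:300,300:450]))
for nm,m in (('z~.068',(z>.055)&(z<.08)),('lid',(z>.1)&(z<.14)),('plate',(z>.005)&(z<.02))):
    for c,P in blobs(X,m,60):
        b,w,a=rect(P); 
        if w[1]>20: print(nm,c.round(),len(P),b.round(4),w.round(),round(a,1),np.median(P[:,2]).round(4))
h=(z>.03)&(z<.08); h[:,:125]=0;h[:,155:]=0;h[:135]=0;h[160:]=0
print('handle',np.nanmean(X[h],0),rect(X[h]))
big=cv2.resize(p[120:290,60:330],None,fx=2.9,fy=2.9,interpolation=cv2.INTER_CUBIC); cv2.imwrite('pics/crop0.png',big)
# lid corners
E
```

```text
counter z -0.00013674980151845428
z~.068 [508. 104.] 104 [ 0.7326 -0.8241] [63. 22.] -11.1 0.0613
z~.068 [375. 147.] 71 [ 0.5951 -0.3752] [58. 22.] 34.8 0.0676
z~.068 [ 98. 174.] 499 [0.5272 0.4258] [82. 53.] -78.5 0.0683
z~.068 [420. 189.] 226 [ 0.4672 -0.4949] [72. 69.] -1.2 0.0713
z~.068 [211. 205.] 550 [0.4331 0.0961] [83. 55.] -77.0 0.0682
z~.068 [369. 215.] 238 [ 0.3976 -0.3403] [127. 125.] 89.6 0.059
z~.068 [130. 207.] 558 [0.4292 0.3298] [83. 55.] 85.6 0.0683
z~.068 [173. 207.] 554 [0.4276 0.204 ] [79. 55.] -87.0 0.068
z~.068 [ 88. 237.] 553 [0.3451 0.4483] [83. 56.] -16.6 0.0683
z~.068 [178. 251.] 558 [0.3043 0.1899] [82. 52.] 71.5 0.0684
z~.068 [132. 264.] 576 [0.27   0.3172] [82. 55.] 12.0 0.0681
z~.068 [250. 340.] 184 [ 0.0509 -0.0082] [168.  71.] 79.1 0.0708
lid [268. 149.] 9233 [ 0.5806 -0.0636] [271. 263.] 1.1 0.1208
lid [384. 139.] 270 [ 0.6052 -0.3886] [57. 53.] 32.7 0.1164
lid [248. 342.] 175 [ 0.0601 -0.0061] [150.  47.] 82.9 0.1194
plate [496.  93.] 1634 [ 0.7786 -0.8371] [243. 124.] 0.1 0.0117
plate [170. 150.] 1877 [0.6104 0.2342] [204.  97.] 85.4 0.0104
plate [417. 189.] 61 [ 0.4717 -0.5111] [51. 21.] 21.3 0.0094
plate [364. 216.] 518 [ 0.3975 -0.3415] [84. 83.] -75.5 0.0114
plate [252. 337.] 2314 [ 0.0434 -0.007 ] [270. 185.] 77.8 0.0122
handle [0.6113138  0.31014259 0.05746073] (array([0.61311798, 0.311944  ]), array([35.20477676, 15.42974663]), 85.92416381835938)
```

View pics/crop0.png

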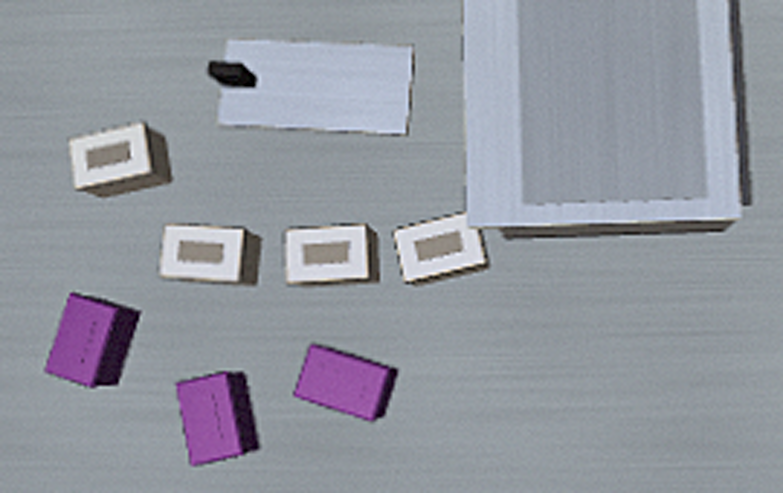

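Crop shows the four white, grey-topped tubs and the purple decoys clearly apart. Now the first move: compute slides and rotations.

```bash
cat >> h.py <<'E'
def goal(p,yaw=90.,tilt=0.):
    """tool x at world yaw (deg), tool down, then tilted about tool y by tilt deg (neg: points to -y)"""
    t,R,s=pose()
    G=(Ro.from_euler('z',yaw,degrees=True)*Ro.from_euler('x',180,degrees=True)*Ro.from_euler('y',tilt,degrees=True)).as_matrix()
    return (R.T@(np.asarray(p)-t)).round(4).tolist(), Ro.from_matrix(R.T@G).as_rotvec().round(4).tolist()
def st(): 
    t,R,s=pose(); e=Ro.from_matrix(R).as_euler('zyx',degrees=True)
    print(t.round(4),R[:,0].round(3),R[:,2].round(3),'clk',s['clock'],'F',np.round(s['force'],1),'w',round(s['gripper_width'],4),'j',np.round(s['joint_pos'],2))
E
python3 - <<'E'
from h import *
for a in (([.45,-.3,.4],30),([.55,0,.4],70),([.578,.22,.3],91),([.578,.22,.25],91,-60)): print(goal(*a))
E
```

```text
([0.3687, -0.2292, -0.169], [-0.0011, -0.0001, -0.2909])
([0.5352, -0.498, -0.1687], [-0.001, -0.0004, -0.989])
([0.6132, -0.7055, -0.0685], [-0.0009, -0.0006, -1.3555])
([0.6132, -0.7055, -0.0185], [-0.7062, -0.8769, -1.2213])
```

Request:
jog_arm(
  slide=[
    [0.369,-0.229,-0.169],
    [0.369,-0.229,-0.169],
    [0.369,-0.229,-0.169],
    [0.369,-0.229,-0.169],
    [0.369,-0.229,-0.169],
    [0.369,-0.229,-0.169],
    [0.369,-0.229,-0.169],
    [0.535,-0.498,-0.169],
    [0.535,-0.498,-0.169],
    [0.535,-0.498,-0.169],
    [0.535,-0.498,-0.169],
    [0.535,-0.498,-0.169],
    [0.535,-0.498,-0.169],
    [0.613,-0.705,-0.069],
    [0.613,-0.705,-0.069],
    [0.613,-0.705,-0.069],
    [0.613,-0.705,-0.069],
    [0.613,-0.705,-0.069],
    [0.613,-0.705,-0.069],
    [0.613,-0.705,-0.069],
  ],
  rotation=[
    [0,0,-0.29],
    [0,0,-0.29],
    [0,0,-0.29],
    [0,0,-0.29],
    [0,0,-0.29],
    [0,0,-0.29],
    [0,0,-0.29],
    [0,0,-0.99],
    [0,0,-0.99],
    [0,0,-0.99],
    [0,0,-0.99],
    [0,0,-0.99],
    [0,0,-0.99],
    [0,0,-1.355],
    [0,0,-1.355],
    [0,0,-1.355],
    [0,0,-1.355],
    [0,0,-1.355],
    [0,0,-1.355],
    [0,0,-1.355],
  ],
  grip=0,
)

```text
clock: 2.6
tcp_pos: [0.5784, 0.218, 0.3008]
orientation: [0.0, 0.702, 0.712, 0.0]
force: [0.1, -0.8, -0.4]
gripper_width: 0.0003
finger_force: 0.0
```

```bash
python3 - <<'E'
from h import *
st()
for a in (([.578,.22,.25],91,-60),([.578,.12,.12],91,-60),([.578,.046,.083],91,-60)): print(goal(*a))
E
```

```text
[0.5784 0.218  0.3008] [-0.015  1.    -0.   ] [ 0.001 -0.    -1.   ] clk 2.6 F [ 0.1 -0.8 -0.4] w 0.0003 j [-0.03  0.51 -0.65  1.51  0.32  1.23 -0.71]
([0.002, -0.0004, 0.0508], [-0.0004, -1.0469, -0.0024])
([-0.098, -0.0021, 0.1808], [-0.0004, -1.0469, -0.0024])
([-0.1719, -0.0032, 0.2179], [-0.0004, -1.0469, -0.0024])
```

Request:
jog_arm(
  slide=[
    [0,0,0.05],
    [0,0,0.05],
    [0,0,0.05],
    [0,0,0.05],
    [0,0,0.05],
    [0,0,0.05],
    [0,0,0.05],
    [0,0,0.05],
  ],
  rotation=[
    [0,-1.047,0],
    [0,-1.047,0],
    [0,-1.047,0],
    [0,-1.047,0],
    [0,-1.047,0],
    [0,-1.047,0],
    [0,-1.047,0],
    [0,-1.047,0],
  ],
)

```text
clock: 3.6
tcp_pos: [0.5786, 0.2184, 0.2512]
orientation: [0.356, 0.609, 0.617, -0.349]
force: [-0.1, -1.0, 0.7]
gripper_width: 0.0002
finger_force: 0.0
```

```bash
python3 - <<'E'
from h import *
st()
for a in (([.578,.12,.12],91,-60),([.578,.10,.085],91,-60),([.578,.046,.083],91,-60)): print(goal(*a))
E
```

```text
[0.5786 0.2184 0.2512] [-0.006  0.503 -0.864] [ 0.014 -0.864 -0.503] clk 3.6 F [-0.1 -1.   0.7] w 0.0002 j [-0.65  0.9  -0.28  1.27  0.82  1.9  -1.02]
([0.0639, -0.0023, 0.151], [-0.0011, -0.0034, -0.0023])
([0.0841, -0.0027, 0.1859], [-0.0011, -0.0034, -0.0023])
([0.0587, -0.0035, 0.2336], [-0.0011, -0.0034, -0.0023])
```

```bash
python3 - <<'E'
from h import *
for a in (([.578,.14,.12],91,-47),([.578,.11,.07],91,-47),([.578,.048,.068],91,-47)): print(goal(*a))
E
```

```text
([0.074, -0.002, 0.1337], [-0.0009, 0.2235, -0.0025])
([0.1021, -0.0025, 0.1848], [-0.0009, 0.2235, -0.0025])
([0.0726, -0.0035, 0.2394], [-0.0009, 0.2235, -0.0025])
```

Request:
jog_arm(
  slide=[
    [0.074,-0.002,0.134],
    [0.074,-0.002,0.134],
    [0.074,-0.002,0.134],
    [0.074,-0.002,0.134],
    [0.102,-0.0025,0.185],
    [0.102,-0.0025,0.185],
    [0.102,-0.0025,0.185],
    [0.073,-0.0035,0.239],
    [0.073,-0.0035,0.239],
    [0.073,-0.0035,0.239],
  ],
  rotation=[
    [0,0.223,0],
    [0,0.223,0],
    [0,0.223,0],
    [0,0.223,0],
    [0,0.223,0],
    [0,0.223,0],
    [0,0.223,0],
    [0,0.223,0],
    [0,0.223,0],
    [0,0.223,0],
  ],
)

```text
clock: 4.85
tcp_pos: [0.5781, 0.0501, 0.0689]
orientation: [0.286, 0.643, 0.653, -0.28]
force: [-0.3, 0.7, -0.4]
gripper_width: -0.0001
finger_force: 0.0
```

```bash
python3 - <<'E'
from h import *
st()
for th in (0,.2,.4,.6,.8,1.0,1.2,1.3):
    # tip path: keep same radius slightly inside lip, offset to the underside
    y0,z0=.048+.182, .068-.110   # rel hinge
    r=.235; off=-.012-.03*max(0,(0.8-th)/.8)
    y=-.184+r*np.cos(th)-off*np.sin(th); z=.11+r*np.sin(th)+off*np.cos(th)
    print(th,round(y,3),round(z,3),goal([.578,y,z],91,-47)[0])
E
```

```text
[0.5781 0.0501 0.0689] [-0.01   0.68  -0.733] [ 0.014 -0.733 -0.68 ] clk 4.85 F [-0.3  0.7 -0.4] w -0.0001 j [-0.37  0.92 -0.29  1.67  0.91  1.34 -1.18]
0 0.051 0.068 [0.0012, -0.0001, -0.0]
0.2 0.053 0.123 [-0.0375, 0.0, -0.039]
0.4 0.043 0.177 [-0.0839, -0.0, -0.0681]
0.6 0.021 0.227 [-0.1354, -0.0003, -0.0859]
0.8 -0.012 0.27 [-0.1896, -0.0008, -0.0917]
1.0 -0.047 0.301 [-0.2364, -0.0013, -0.087]
1.2 -0.088 0.325 [-0.2812, -0.002, -0.0731]
1.3 -0.11 0.333 [-0.3024, -0.0023, -0.0629]
```

Request:
jog_arm(
  slide=[
    [-0.018,0,-0.02],
    [-0.037,0,-0.039],
    [-0.06,0,-0.054],
    [-0.084,0,-0.068],
    [-0.11,0,-0.078],
    [-0.135,0,-0.086],
    [-0.162,0,-0.09],
    [-0.19,-0.001,-0.092],
    [-0.213,-0.001,-0.09],
    [-0.236,-0.001,-0.087],
    [-0.26,-0.002,-0.081],
    [-0.281,-0.002,-0.073],
    [-0.302,-0.002,-0.063],
    [-0.302,-0.002,-0.063],
  ],
  rotation=[
    [0,0,0],
    [0,0,0],
    [0,0,0],
    [0,0,0],
    [0,0,0],
    [0,0,0],
    [0,0,0],
    [0,0,0],
    [0,0,0],
    [0,0,0],
    [0,0,0],
    [0,0,0],
    [0,0,0],
    [0,0,0],
  ],
)

```text
clock: 6.6
tcp_pos: [0.5779, -0.1124, 0.3328]
orientation: [0.286, 0.643, 0.652, -0.281]
force: [-0.2, -0.3, -0.1]
gripper_width: 0.0003
finger_force: 0.0
```

```bash
python3 - <<'E'
from h import *
st()
p,d,ci=snap('scene','s1')
for a in (([.578,.1,.40],91,-47),([.611,.25,.35],93,0)): print(goal(*a))
E
```

```text
[ 0.5779 -0.1124  0.3328] [-0.009  0.679 -0.734] [ 0.011 -0.734 -0.679] clk 6.6 F [-0.2 -0.3 -0.1] w 0.0003 j [-0.13  0.48 -0.27  1.69  0.88  1.46 -0.7 ]
([0.0936, 0.0034, -0.201], [-0.0011, 0.0037, -0.0013])
([0.2318, 0.0387, -0.2767], [-0.0149, 0.824, -0.0346])
```

View pics/s1.png

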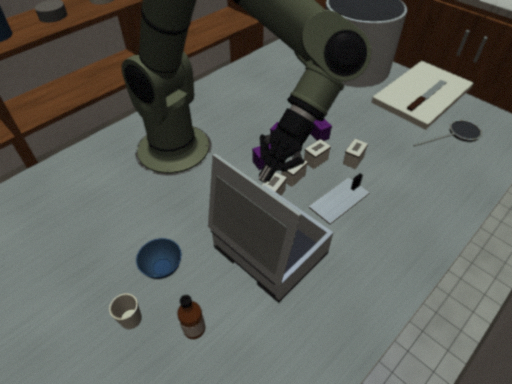

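Lid is up at its stop (scene, panel at (255,215)), with the well open at (300,240). Retract and go over the plate handle.

Request:
jog_arm(
  slide=[
    [0.094,0.003,-0.2],
    [0.094,0.003,-0.2],
    [0.094,0.003,-0.2],
    [0.094,0.003,-0.2],
    [0.232,0.039,-0.277],
    [0.232,0.039,-0.277],
    [0.232,0.039,-0.277],
    [0.232,0.039,-0.277],
    [0.232,0.039,-0.277],
    [0.232,0.039,-0.277],
    [0.232,0.039,-0.277],
  ],
  rotation=[
    [0,0,0],
    [0,0,0],
    [0,0,0],
    [0,0.2,0],
    [-0.015,0.824,-0.035],
    [-0.015,0.824,-0.035],
    [-0.015,0.824,-0.035],
    [-0.015,0.824,-0.035],
    [-0.015,0.824,-0.035],
    [-0.015,0.824,-0.035],
    [-0.015,0.824,-0.035],
  ],
  grip=0.05,
)

```text
clock: 8.02
tcp_pos: [0.6106, 0.2523, 0.3498]
orientation: [0.0, 0.687, 0.726, -0.0]
force: [0.2, 0.6, 0.1]
gripper_width: 0.05
finger_force: 0.0
```

```bash
python3 - <<'E'
from h import *
st()
p,d,ci=snap('wrist','w1'); X=cloud(ci,d); z=X[...,2]
for nm,m in (('plate',(z>.005)&(z<.02)),('handle',(z>.045)&(z<.075)&(p.max(2)<70)),('tub',(z>.055)&(z<.08)&(p.max(2)>90)),('rim',(z>.1)&(z<.115))):
    for c,P in blobs(X,m,150):
        b,w,a=rect(P); print(nm,c.round(),len(P),b.round(4),w.round(),round(a,1),np.nanmedian(P[:,2]).round(4))
p,d,ci=snap('top','t1'); X=cloud(ci,d); z=X[...,2]
m=(z>.1)&(z<.116)
for c,P in blobs(X,m,150):
    b,w,a=rect(P); print('rim top',c.round(),len(P),b.round(4),w.round(),round(a,1),np.nanmedian(P[:,2]).round(4))
E
```

```text
[0.6106 0.2523 0.3498] [-0.055  0.998 -0.001] [-0.001 -0.001 -1.   ] clk 8.025 F [0.2 0.6 0.1] w 0.05 j [-0.15  0.54 -0.54  1.32  0.28  1.36 -0.63]
plate [107.  17.] 196 [0.3829 0.4361] [52.  4.] 72.3 0.0122
plate [158.  95.] 152 [0.4555 0.3261] [78.  3.] 86.6 0.0127
plate [67. 93.] 189 [0.3088 0.3249] [51.  6.] -82.4 0.013
plate [250. 155.] 6104 [0.608 0.232] [201.  94.] 85.8 0.0107
plate [156. 164.] 160 [0.4446 0.2164] [91. 39.] -56.3 0.0133
plate [ 86. 169.] 274 [0.3248 0.1944] [94. 43.] -75.4 0.0127
plate [157. 218.] 200 [0.4472 0.1095] [92. 41.] -45.9 0.0128
plate [  3. 271.] 350 [ 0.1243 -0.0262] [131.  19.] 77.7 0.0101
handle [91. 13.] 258 [0.3819 0.4301] [40.  6.] 66.0 0.0562
handle [149.  95.] 250 [0.4561 0.3263] [80.  2.] 85.9 0.0553
handle [50. 92.] 321 [0.3094 0.3254] [52.  7.] -81.7 0.0558
handle [257. 111.] 234 [0.614  0.3124] [35. 14.] 85.8 0.0655
handle [151. 173.] 191 [0.4526 0.207 ] [79.  3.] -88.4 0.055
handle [ 72. 176.] 444 [0.3257 0.1931] [93. 42.] -77.2 0.0552
handle [157. 234.] 187 [0.4568 0.1025] [77.  3.] -77.5 0.0541
tub [63.  8.] 912 [0.3424 0.4282] [82. 29.] 1.3 0.0689
tub [197.  25.] 2074 [0.5279 0.4205] [67. 53.] -78.6 0.0689
tub [128.  92.] 2131 [0.4295 0.3282] [82. 53.] 84.7 0.0688
tub [21. 96.] 1683 [0.2699 0.3172] [80. 55.] 11.9 0.069
tub [ 55. 182.] 1483 [0.3036 0.1896] [81. 52.] 72.7 0.0691
tub [132. 176.] 1676 [0.4268 0.2035] [82. 54.] -87.0 0.0689
tub [140. 240.] 1333 [0.4326 0.0955] [81. 52.] -77.5 0.0687
rim [263. 297.] 1274 [0.6375 0.0272] [188.  79.] -24.3 0.1081
rim [151. 351.] 150 [ 0.4519 -0.1018] [86.  9.] -88.9 0.1088
rim top [273. 150.] 1613 [ 0.5811 -0.0734] [265. 225.] 1.1 0.1081
```

View pics/w1.png

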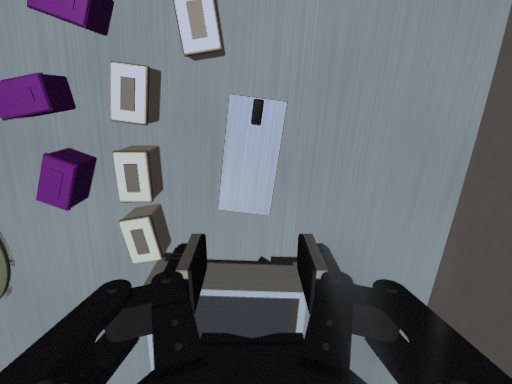

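View pics/t1.png

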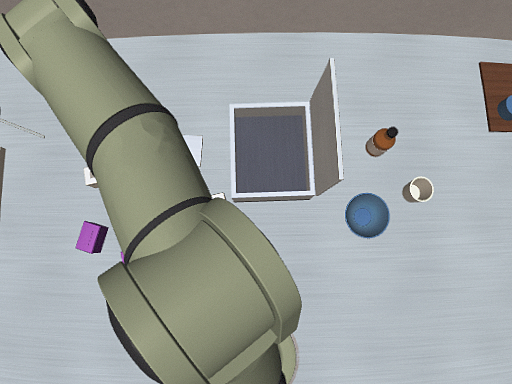

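Wrist view: plate at (250,155) with black handle at (257,111). The lid is open and the station rim is measured. Grasp the handle.

```bash
python3 - <<'E'
from h import *
for a in (([.614,.3124,.12],85.8),([.614,.3124,.025],85.8)): print(goal(*a))
E
```

```text
([0.0602, 0.0068, 0.2298], [-0.0004, 0.0005, 0.1285])
([0.0602, 0.0068, 0.3248], [-0.0004, 0.0005, 0.1285])
```

Request:
jog_arm(
  slide=[
    [0.06,0.007,0.06],
    [0.06,0.007,0.12],
    [0.06,0.007,0.18],
    [0.06,0.007,0.23],
    [0.06,0.007,0.23],
    [0.06,0.007,0.28],
    [0.06,0.007,0.324],
    [0.06,0.007,0.324],
  ],
  rotation=[
    [0,0,0.128],
    [0,0,0.128],
    [0,0,0.128],
    [0,0,0.128],
    [0,0,0.128],
    [0,0,0.128],
    [0,0,0.128],
    [0,0,0.128],
  ],
)

```text
clock: 9.12
tcp_pos: [0.6144, 0.3117, 0.0261]
orientation: [-0.0, 0.733, 0.681, -0.001]
force: [-0.0, 0.3, 0.6]
gripper_width: 0.0502
finger_force: 0.0
```

Request:
jog_arm(
  slide=[
    [0,0,0],
    [0,0,0],
    [0,0,0],
    [0,0,0],
    [0,0,0],
    [0,0,0],
  ],
  rotation=[
    [0,0,0],
    [0,0,0],
    [0,0,0],
    [0,0,0],
    [0,0,0],
    [0,0,0],
  ],
  grip=0.0,
  squeeze=50,
)

```text
clock: 9.88
tcp_pos: [0.616, 0.3124, 0.0288]
orientation: [0.0, 0.733, 0.68, 0.002]
force: [-2.5, -0.1, 14.1]
gripper_width: 0.0136
finger_force: 49.7
```

```bash
python3 - <<'E'
from h import *
st(); t,R,s=pose(); z=t[2]
for a in (([.5751,.2366,z],91.1),([.5777,.11,z],91.1),([.5777,.1036,z],91.1)): print(goal(*a))
E
```

```text
[0.616  0.3124 0.0288] [0.074 0.997 0.002] [ 0.003  0.002 -1.   ] clk 9.875 F [-2.5 -0.1 14.1] w 0.0136 j [-0.3   0.89 -0.42  1.52  0.45  0.82 -0.96]
([-0.0787, -0.0351, -0.0003], [0.0028, -0.0018, -0.0937])
([-0.2047, -0.0231, -0.0005], [0.0028, -0.0018, -0.0937])
([-0.2111, -0.0226, -0.0005], [0.0028, -0.0018, -0.0937])
```

Request:
jog_arm(
  slide=[
    [-0.02,-0.008,-0.004],
    [-0.04,-0.016,-0.004],
    [-0.06,-0.025,-0.004],
    [-0.079,-0.033,-0.004],
    [-0.079,-0.033,-0.004],
    [-0.079,-0.033,-0.004],
  ],
  rotation=[
    [0,0,-0.02],
    [0,0,-0.05],
    [0,0,-0.08],
    [0,0,-0.092],
    [0,0,-0.092],
    [0,0,-0.092],
  ],
)

```text
clock: 10.62
tcp_pos: [0.5765, 0.236, 0.0308]
orientation: [0.0, 0.701, 0.713, 0.001]
force: [-0.2, -0.1, -5.1]
gripper_width: 0.0135
finger_force: 48.9
```

```bash
python3 - <<'E'
from h import *
st()
p,d,ci=snap('top'); X=cloud(ci,d); z=X[...,2]
for c,P in blobs(X,(z>.005)&(z<.02),300):
    b,w,a=rect(P); print('plate',c.round(),len(P),b.round(4),w.round(),round(a,1))
p,d,ci=snap('wrist','w2'); X=cloud(ci,d); z=X[...,2]
for c,P in blobs(X,(z>.005)&(z<.02),300):
    b,w,a=rect(P); print('plate',c.round(),len(P),b.round(4),w.round(),round(a,1))
E
```

```text
[0.5765 0.236  0.0308] [-0.018  1.     0.001] [ 0.001  0.001 -1.   ] clk 10.625 F [-0.2 -0.1 -5.1] w 0.0135 j [-0.19  0.81 -0.44  1.72  0.49  0.72 -0.86]
plate [496.  93.] 1636 [ 0.7792 -0.836 ] [244. 123.] -0.6
plate [364. 216.] 511 [ 0.3965 -0.3416] [86. 85.] 31.9
plate [283. 347.] 898 [ 0.0297 -0.1021] [199.  57.] 18.0
plate [29. 72.] 2952 [0.4552 0.3242] [78.  4.] 84.3
plate [251. 229.] 7684 [0.5754 0.2278] [94. 57.] 0.8
plate [ 55. 254.] 2252 [0.4486 0.2132] [88. 35.] -62.1
plate [252. 325.] 872 [0.5765 0.1646] [29. 25.] 1.9
```

View pics/w2.png

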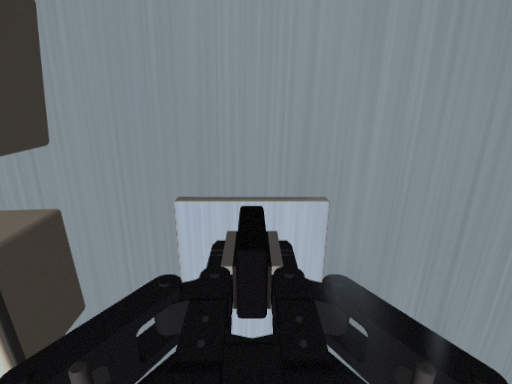

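Wrist view: the plate is held squarely, tail edge at y 198 px, centred on the slot axis. Push home.

Request:
jog_arm(
  slide=[
    [-0.015,0,0.0015],
    [-0.03,0,0.0015],
    [-0.045,0,0.0015],
    [-0.06,0,0.0015],
    [-0.075,0,0.0015],
    [-0.09,0,0.0015],
    [-0.105,0,0.0015],
    [-0.115,0,0.0015],
    [-0.125,0,0.0015],
    [-0.13,0,0.0015],
    [-0.133,0,0.0015],
    [-0.133,0,0.0015],
  ],
  rotation=[
    [0,0,0],
    [0,0,0],
    [0,0,0],
    [0,0,0],
    [0,0,0],
    [0,0,0],
    [0,0,0],
    [0,0,0],
    [0,0,0],
    [0,0,0],
    [0,0,0],
    [0,0,0],
  ],
)

```text
clock: 12.22
tcp_pos: [0.5784, 0.104, 0.0288]
orientation: [-0.001, 0.7, 0.714, 0.001]
force: [-2.5, 13.2, 3.8]
gripper_width: 0.0134
finger_force: 50.2
```

```bash
python3 - <<'E'
from h import *
st(); print(goal([.5777,.1036,.03],91.1))
E
```

```text
[0.5784 0.104  0.0288] [-0.019  1.     0.003] [ 0.001  0.003 -1.   ] clk 12.225 F [-2.5 13.2  3.8] w 0.0134 j [ 0.03  0.78 -0.45  1.81  0.51  0.67 -0.69]
([-0.0004, -0.0007, -0.0012], [0.0007, -0.0029, 0.0])
```

Request:
jog_arm(
  slide=[
    [-0.002,0,0],
    [-0.004,0,0],
    [-0.004,0,0],
  ],
  rotation=[
    [0,0,0],
    [0,0,0],
    [0,0,0],
  ],
)

```text
clock: 12.6
tcp_pos: [0.5785, 0.1038, 0.0294]
orientation: [-0.002, 0.699, 0.715, 0.003]
force: [-5.4, 30.4, 8.0]
gripper_width: 0.0134
finger_force: 50.6
```

Plate is home against the stop: 30 N with no motion. Release and rise.

Request:
jog_arm(
  slide=[
    [0.003,0,0],
    [0.003,0,0],
    [0.003,0,0],
    [0.003,0,0],
    [0.003,0,0],
    [0.003,0,-0.05],
    [0.003,0,-0.11],
    [0.003,0,-0.17],
    [0.003,0,-0.23],
    [-0.0,0.0,-0.29],
    [0.0,0,-0.32],
    [0.0,0,-0.32],
  ],
  rotation=[
    [0,0,0],
    [0,0,0],
    [0,0,0],
    [0,0,0],
    [0,0,0],
    [0,0,0],
    [0,0,0],
    [0,0,0],
    [0,0,0],
    [0,0,0],
    [0,0,0],
    [0,0,0],
  ],
  grip=0.05,
)

```text
clock: 14.1
tcp_pos: [0.579, 0.0985, 0.3506]
orientation: [0.001, 0.701, 0.713, 0.001]
force: [-0.1, -0.1, -1.2]
gripper_width: 0.05
finger_force: 0.0
```

```bash
cat >> h.py <<'E'
def stn(sx,sy):
    a=np.deg2rad(1.1); return np.array([.5811+sx*np.cos(a)-sy*np.sin(a), -.0734+sx*np.sin(a)+sy*np.cos(a)])
def see(save=None):
    p,d,ci=snap('wrist',save); X=cloud(ci,d); z=X[...,2]; s=cv2.cvtColor(p,cv2.COLOR_BGR2HSV)[...,1]
    for nm,m in (('tub',(z>.06)&(z<.078)&(s<90)&(p.max(2)>90)),('plate',(z>.005)&(z<.02)&(p.max(2)>110)),('inwell',(z>.088)&(z<.103)&(p.max(2)>90))):
        for c,P in blobs(X,m,400):
            b,w,a=rect(P)
            if w[1]>15: print(nm,c.round(),b.round(4),w.round(),'yaw',round(a%180,1))
E
python3 - <<'E'
from h import *
st(); see('w3')
E
```

```text
[0.579  0.0985 0.3506] [-0.018  1.     0.   ] [ 0.003  0.    -1.   ] clk 14.1 F [-0.1 -0.1 -1.2] w 0.05 j [ 0.16  0.41 -0.61  1.52  0.24  1.28 -0.46]
tub [144.  75.] [0.4264 0.2044] [82. 54.] yaw 93.3
tub [154. 153.] [0.4327 0.0954] [82. 53.] yaw 102.3
plate [250. 158.] [0.5775 0.08  ] [94. 87.] yaw 0.8
```

```bash
python3 - <<'E'
from h import *
for a in (([.4327,.0954,.15],102.3),([.4327,.0954,.029],102.3)): print(goal(*a))
print(stn(-60e-3,-50e-3))
E
```

```text
([-0.0002, -0.146, 0.1987], [0.0009, 0.0001, -0.1969])
([-0.0002, -0.1461, 0.3197], [0.0009, 0.0001, -0.1969])
[ 0.52207093 -0.12454263]
```

Request:
jog_arm(
  slide=[
    [0,-0.05,0.04],
    [0,-0.1,0.08],
    [0,-0.146,0.12],
    [0,-0.146,0.18],
    [0,-0.146,0.2],
    [0,-0.146,0.25],
    [0,-0.146,0.3],
    [0,-0.146,0.32],
    [0,-0.146,0.32],
  ],
  rotation=[
    [0,0,-0.197],
    [0,0,-0.197],
    [0,0,-0.197],
    [0,0,-0.197],
    [0,0,-0.197],
    [0,0,-0.197],
    [0,0,-0.197],
    [0,0,-0.197],
    [0,0,-0.197],
  ],
  grip=0.085,
)

```text
clock: 15.28
tcp_pos: [0.4305, 0.0956, 0.0268]
orientation: [-0.002, 0.627, 0.779, -0.002]
force: [-0.4, -1.1, 0.4]
gripper_width: 0.085
finger_force: 0.0
```

Request:
jog_arm(
  slide=[
    [0,0,0],
    [0,0,0],
    [0,0,0],
    [0,0,0],
    [0,0,0],
    [0,0,-0.03],
    [0,0,-0.08],
    [0,0,-0.13],
    [0,0,-0.17],
    [0,0,-0.17],
  ],
  rotation=[
    [0,0,0],
    [0,0,0],
    [0,0,0],
    [0,0,0],
    [0,0,0],
    [0,0,0],
    [0,0,0],
    [0,0,0],
    [0,0,0],
    [0,0,0],
  ],
  grip=0.03,
  squeeze=60,
)

```text
clock: 16.52
tcp_pos: [0.4336, 0.0956, 0.2012]
orientation: [0.002, 0.628, 0.779, 0.002]
force: [-0.4, -0.1, -4.0]
gripper_width: 0.0512
finger_force: 64.9
```

```bash
python3 - <<'E'
from h import *
st()
p=stn(-.060,-.050)
for z in (.2,.062): print(goal([*p,z],91.1))
E
```

```text
[0.4336 0.0956 0.2012] [-0.212  0.977 -0.001] [ 0.005  0.    -1.   ] clk 16.525 F [-0.4 -0.1 -4. ] w 0.0512 j [ 0.22  0.34 -0.7   2.06  0.3   0.83 -0.44]
([-0.2339, 0.0397, 0.0016], [0.0051, 0.0004, 0.1947])
([-0.2338, 0.039, 0.1396], [0.0051, 0.0004, 0.1947])
```

Request:
jog_arm(
  slide=[
    [-0.05,0.01,0.001],
    [-0.11,0.02,0.001],
    [-0.17,0.03,0.001],
    [-0.22,0.039,0.001],
    [-0.234,0.039,0.001],
    [-0.234,0.039,0.001],
    [-0.234,0.039,0.05],
    [-0.234,0.039,0.09],
    [-0.234,0.039,0.12],
    [-0.234,0.039,0.135],
    [-0.234,0.039,0.139],
    [-0.234,0.039,0.139],
  ],
  rotation=[
    [0,0,0.1],
    [0,0,0.15],
    [0,0,0.195],
    [0,0,0.195],
    [0,0,0.195],
    [0,0,0.195],
    [0,0,0.195],
    [0,0,0.195],
    [0,0,0.195],
    [0,0,0.195],
    [0,0,0.195],
    [0,0,0.195],
  ],
)

```text
clock: 18.02
tcp_pos: [0.5208, -0.124, 0.0603]
orientation: [0.0, 0.7, 0.714, 0.0]
force: [0.6, -0.6, -3.1]
gripper_width: 0.0509
finger_force: 64.8
```

```bash
python3 - <<'E'
from h import *
st()
p=stn(-.060,-.050)
for z in (.059,): print(goal([*p,z],91.1))
E
```

```text
[ 0.5208 -0.124   0.0603] [-0.021  1.    -0.   ] [ 0.001  0.    -1.   ] clk 18.025 F [ 0.6 -0.6 -3.1] w 0.0509 j [ 0.45  0.67 -0.45  1.94  0.47  0.63 -0.28]
([-0.0006, 0.0013, 0.0013], [0.0007, 0.0, 0.0014])
```

Request:
jog_arm(
  slide=[
    [0,0,0.002],
    [0,0,0.002],
  ],
  rotation=[
    [0,0,0],
    [0,0,0],
  ],
)

```text
clock: 18.27
tcp_pos: [0.5212, -0.1244, 0.0594]
orientation: [0.001, 0.7, 0.714, 0.0]
force: [-7.7, 1.9, 28.2]
gripper_width: 0.0512
finger_force: 68.2
```

Request:
jog_arm(
  slide=[
    [0,0,0],
    [0,0,0],
    [0,0,0],
    [0,0,-0.03],
    [0,0,-0.08],
    [0,0,-0.14],
    [0.05,-0.02,-0.2],
    [0.11,-0.04,-0.22],
    [0.17,-0.06,-0.24],
    [0.23,-0.08,-0.24],
    [0.28,-0.09,-0.24],
    [0.28,-0.09,-0.24],
  ],
  rotation=[
    [0,0,0],
    [0,0,0],
    [0,0,0],
    [0,0,0],
    [0,0,0],
    [0,0,0],
    [0,0,0],
    [0,0,0],
    [0,0,0],
    [0,0,0],
    [0,0,0],
    [0,0,0],
  ],
  grip=0.07,
)

```text
clock: 19.77
tcp_pos: [0.4236, 0.1571, 0.298]
orientation: [-0.0, 0.698, 0.716, 0.001]
force: [0.2, -0.9, 0.1]
gripper_width: 0.07
finger_force: 0.0
```

```bash
python3 - <<'E'
from h import *
st(); see()
p,d,ci=snap('top'); X=cloud(ci,d); z=X[...,2]
for c,P in blobs(X,(z>.085)&(z<.104)&(p.max(2)>90),60): print('top',c.round(),rect(P))
for a in (([.4264,.2044,.15],93.3),([.4264,.2044,.03],93.3)): print(goal(*a))
print(stn(-.06,-.05))
E
```

```text
[0.4236 0.1571 0.298 ] [-0.025  1.     0.001] [ 0.001  0.001 -1.   ] clk 19.775 F [ 0.2 -0.9  0.1] w 0.07 j [ 0.17  0.23 -0.77  1.92  0.18  1.06 -0.65]
tub [260.  26.] [0.4288 0.3169] [61. 55.] yaw 85.0
tub [255. 123.] [0.4265 0.204 ] [83. 53.] yaw 93.0
plate [ 41. 207.] [0.0857 0.0502] [196.  70.] yaw 117.4
plate [344. 204.] [0.5771 0.0792] [93. 89.] yaw 1.0
top [273. 108.] (array([ 0.70115875, -0.07023376]), array([192.43714905,   5.98254395]), -88.86905884742737)
top [290. 170.] (array([ 0.52081934, -0.12475928]), array([80.13260651, 54.40845108]), 89.68209838867188)
([0.0497, 0.003, 0.1475], [-0.0001, -0.0002, -0.0352])
([0.0497, 0.003, 0.2675], [-0.0001, -0.0002, -0.0352])
[ 0.52207093 -0.12454263]
```

Request:
jog_arm(
  slide=[
    [0.05,0.003,0.05],
    [0.05,0.003,0.1],
    [0.05,0.003,0.15],
    [0.05,0.003,0.2],
    [0.05,0.003,0.25],
    [0.05,0.003,0.267],
    [0.05,0.003,0.267],
  ],
  rotation=[
    [0,0,-0.03],
    [0,0,-0.03],
    [0,0,-0.03],
    [0,0,-0.03],
    [0,0,-0.03],
    [0,0,-0.03],
    [0,0,-0.03],
  ],
  grip=0.085,
)

```text
clock: 20.75
tcp_pos: [0.427, 0.203, 0.0303]
orientation: [-0.0, 0.689, 0.724, -0.001]
force: [-0.5, 0.1, 0.1]
gripper_width: 0.085
finger_force: 0.0
```

Request:
jog_arm(
  slide=[
    [0,0,0],
    [0,0,0],
    [0,0,0],
    [0,0,0],
    [0,0,0],
    [0,0,-0.03],
    [0,0,-0.08],
    [0,0,-0.13],
    [0,0,-0.17],
    [0,0,-0.17],
  ],
  rotation=[
    [0,0,0],
    [0,0,0],
    [0,0,0],
    [0,0,0],
    [0,0,0],
    [0,0,0],
    [0,0,0],
    [0,0,0],
    [0,0,0],
    [0,0,0],
  ],
  grip=0.03,
)

```text
clock: 22.0
tcp_pos: [0.4281, 0.2039, 0.2034]
orientation: [0.001, 0.689, 0.724, 0.002]
force: [-0.3, -1.0, -4.1]
gripper_width: 0.0518
finger_force: 65.4
```

```bash
python3 - <<'E'
from h import *
st()
p=stn(-.060,.050)
for z in (.2,.0615): print(goal([*p,z],91.1))
E
```

```text
[0.4281 0.2039 0.2034] [-0.049  0.999  0.001] [ 0.005  0.001 -1.   ] clk 22.0 F [-0.3 -1.  -4.1] w 0.0518 j [ 0.03  0.4  -0.76  1.99  0.36  0.88 -0.87]
([-0.2327, 0.0807, 0.0036], [0.005, -0.0013, 0.03])
([-0.2329, 0.08, 0.1421], [0.005, -0.0013, 0.03])
```

Request:
jog_arm(
  slide=[
    [-0.05,0.02,0.001],
    [-0.11,0.04,0.001],
    [-0.17,0.06,0.001],
    [-0.22,0.08,0.001],
    [-0.233,0.08,0.001],
    [-0.233,0.08,0.001],
    [-0.233,0.08,0.05],
    [-0.233,0.08,0.09],
    [-0.233,0.08,0.12],
    [-0.233,0.08,0.135],
    [-0.233,0.08,0.14],
    [-0.233,0.08,0.141],
  ],
  rotation=[
    [0,0,0.03],
    [0,0,0.03],
    [0,0,0.03],
    [0,0,0.03],
    [0,0,0.03],
    [0,0,0.03],
    [0,0,0.03],
    [0,0,0.03],
    [0,0,0.03],
    [0,0,0.03],
    [0,0,0.03],
    [0,0,0.03],
  ],
)

```text
clock: 23.5
tcp_pos: [0.5176, -0.0237, 0.0618]
orientation: [0.0, 0.699, 0.715, -0.001]
force: [-26.8, 3.2, 68.1]
gripper_width: 0.0514
finger_force: 73.3
```

Request:
jog_arm(
  slide=[
    [0,0,0],
    [0,0,0],
    [0,0,0],
    [0,0,-0.03],
    [0,0,-0.08],
    [0,0,-0.14],
    [0.05,-0.02,-0.2],
    [0.11,-0.04,-0.22],
    [0.17,-0.06,-0.24],
    [0.23,-0.08,-0.24],
    [0.28,-0.09,-0.24],
    [0.28,-0.09,-0.24],
  ],
  rotation=[
    [0,0,0],
    [0,0,0],
    [0,0,0],
    [0,0,0],
    [0,0,0],
    [0,0,0],
    [0,0,0],
    [0,0,0],
    [0,0,0],
    [0,0,0],
    [0,0,0],
    [0,0,0],
  ],
  grip=0.07,
)

```text
clock: 25.0
tcp_pos: [0.421, 0.2569, 0.3]
orientation: [-0.001, 0.698, 0.716, 0.001]
force: [0.1, -0.7, 0.9]
gripper_width: 0.0701
finger_force: 0.0
```

```bash
cat >> h.py <<'E'
def well():
    p,d,ci=snap('top'); X=cloud(ci,d); z=X[...,2]
    for c,P in blobs(X,(z>.085)&(z<.104)&(p.max(2)>90),100): print('top',c.round(),*rect(P),np.median(P[:,2]).round(3))
E
python3 - <<'E'
from h import *
st(); see(); well()
for a in (([.4292,.328,.15],85),([.4292,.328,.03],85)): print(goal(*a))
E
```

```text
[0.421  0.2569 0.3   ] [-0.025  1.     0.002] [ 0.     0.002 -1.   ] clk 25.0 F [ 0.1 -0.7  0.9] w 0.0701 j [ 0.01  0.33 -0.85  1.82  0.27  1.11 -0.91]
tub [346.  28.] [0.5287 0.4196] [66. 53.] yaw 100.9
tub [260. 103.] [0.4295 0.3276] [83. 54.] yaw 85.5
plate [ 40. 246.] [0.0661 0.0816] [169.  61.] yaw 143.0
plate [345. 248.] [0.5771 0.0783] [93. 91.] yaw 1.2
top [274. 108.] [ 0.70140692 -0.07262437] [193.11050415   6.90586662] -89.21366780996323 0.094
top [290. 170.] [ 0.5203902  -0.12489763] [80.33331299 53.08194733] 89.41157531738281 0.098
top [253. 172.] [ 0.51752484 -0.02234362] [80.77445221 54.41555023] -88.34230864048004 0.098
([0.0735, 0.0087, 0.1495], [-0.0004, -0.0004, 0.1098])
([0.0735, 0.0087, 0.2695], [-0.0004, -0.0004, 0.1098])
```

Request:
jog_arm(
  slide=[
    [0.072,0.009,0.05],
    [0.072,0.009,0.1],
    [0.072,0.009,0.15],
    [0.072,0.009,0.2],
    [0.072,0.009,0.25],
    [0.072,0.009,0.269],
    [0.072,0.009,0.269],
  ],
  rotation=[
    [0,0,0.1],
    [0,0,0.1],
    [0,0,0.1],
    [0,0,0.1],
    [0,0,0.1],
    [0,0,0.1],
    [0,0,0.1],
  ],
  grip=0.085,
)

```text
clock: 25.98
tcp_pos: [0.4306, 0.3244, 0.0303]
orientation: [-0.0, 0.735, 0.678, -0.001]
force: [0.2, -0.1, 0.2]
gripper_width: 0.0849
finger_force: 0.0
```

Request:
jog_arm(
  slide=[
    [0,0,0],
    [0,0,0],
    [0,0,0],
    [0,0,0],
    [0,0,0],
    [0,0,-0.03],
    [0,0,-0.08],
    [0,0,-0.13],
    [0,0,-0.18],
    [0,0,-0.18],
  ],
  rotation=[
    [0,0,0],
    [0,0,0],
    [0,0,0],
    [0,0,0],
    [0,0,0],
    [0,0,0],
    [0,0,0],
    [0,0,0],
    [0,0,0],
    [0,0,0],
  ],
  grip=0.03,
)

```text
clock: 27.22
tcp_pos: [0.4316, 0.3261, 0.2144]
orientation: [0.001, 0.735, 0.678, 0.003]
force: [0.8, -0.4, -2.7]
gripper_width: 0.0511
finger_force: 64.9
```

```bash
python3 - <<'E'
from h import *
st()
p=stn(.060,-.050)
print(goal([.5,.15,.22],91.1))
for z in (.22,.065): print(goal([*p,z],91.1))
E
```

```text
[0.4316 0.3261 0.2144] [0.08  0.997 0.004] [ 0.005  0.003 -1.   ] clk 27.225 F [ 0.8 -0.4 -2.7] w 0.0511 j [-0.19  0.5  -0.78  1.82  0.42  0.99 -1.22]
([-0.17, 0.0824, -0.0058], [0.0051, -0.0034, -0.0997])
([-0.43, 0.2459, -0.006], [0.0051, -0.0034, -0.0997])
([-0.4306, 0.2451, 0.149], [0.0051, -0.0034, -0.0997])
```

Request:
jog_arm(
  slide=[
    [-0.05,0.025,-0.006],
    [-0.1,0.05,-0.006],
    [-0.15,0.075,-0.006],
    [-0.2,0.105,-0.006],
    [-0.25,0.14,-0.006],
    [-0.3,0.17,-0.006],
    [-0.35,0.2,-0.006],
    [-0.4,0.23,-0.006],
    [-0.43,0.246,-0.006],
    [-0.43,0.246,0],
    [-0.43,0.246,0],
    [-0.43,0.245,0.05],
    [-0.43,0.245,0.1],
    [-0.43,0.245,0.13],
    [-0.43,0.245,0.142],
    [-0.43,0.245,0.147],
    [-0.43,0.245,0.147],
  ],
  rotation=[
    [0,0,-0.1],
    [0,0,-0.1],
    [0,0,-0.1],
    [0,0,-0.1],
    [0,0,-0.1],
    [0,0,-0.1],
    [0,0,-0.1],
    [0,0,-0.1],
    [0,0,-0.1],
    [0,0,-0.1],
    [0,0,-0.1],
    [0,0,-0.1],
    [0,0,-0.1],
    [0,0,-0.1],
    [0,0,-0.1],
    [0,0,-0.1],
    [0,0,-0.1],
  ],
)

```text
clock: 29.35
tcp_pos: [0.6406, -0.1228, 0.0643]
orientation: [0.0, 0.7, 0.714, 0.0]
force: [-0.9, -0.2, -2.5]
gripper_width: 0.0514
finger_force: 64.5
```

```bash
python3 - <<'E'
from h import *
st(); print(stn(.06,-.05)); well()
E
```

```text
[ 0.6406 -0.1228  0.0643] [-0.02  1.   -0.  ] [ 0.001 -0.    -1.   ] clk 29.35 F [-0.9 -0.2 -2.5] w 0.0514 j [ 0.49  0.84 -0.62  1.62  0.59  0.88 -0.34]
[ 0.64204881 -0.12223894]
top [278. 130.] [ 0.63905261 -0.09278958] [54.04425812 27.58942986] 6.450440883636475 0.1
top [290. 170.] [ 0.51990002 -0.12484286] [79.98307037 53.44077301] 88.99790954589844 0.098
top [253. 172.] [ 0.51737872 -0.02232629] [80.98687744 53.42515182] -88.68621599674225 0.098
```

Request:
jog_arm(
  slide=[
    [0,0,0.002],
    [0,0,0.002],
  ],
  rotation=[
    [0,0,0],
    [0,0,0],
  ],
)

```text
clock: 29.65
tcp_pos: [0.6408, -0.1232, 0.0622]
orientation: [0.001, 0.7, 0.714, 0.0]
force: [-0.7, 0.2, 4.4]
gripper_width: 0.0512
finger_force: 65.2
```

Request:
jog_arm(
  slide=[
    [0,0,0],
    [0,0,0],
    [0,0,0],
    [0,0,-0.03],
    [0,0,-0.08],
    [0,0,-0.14],
    [0.03,0,-0.2],
    [0.09,-0.02,-0.24],
    [0.15,-0.04,-0.24],
    [0.21,-0.06,-0.24],
    [0.27,-0.08,-0.24],
    [0.33,-0.1,-0.24],
    [0.39,-0.12,-0.24],
    [0.45,-0.12,-0.24],
    [0.48,-0.12,-0.24],
    [0.48,-0.12,-0.24],
  ],
  rotation=[
    [0,0,0],
    [0,0,0],
    [0,0,0],
    [0,0,0],
    [0,0,0],
    [0,0,0],
    [0,0,0],
    [0,0,0],
    [0,0,0],
    [0,0,0],
    [0,0,0],
    [0,0,0],
    [0,0,0],
    [0,0,0],
    [0,0,0],
    [0,0,0],
  ],
  grip=0.07,
)

```text
clock: 31.65
tcp_pos: [0.5089, 0.3582, 0.3012]
orientation: [-0.001, 0.698, 0.716, 0.0]
force: [-0.2, -0.3, 1.0]
gripper_width: 0.0702
finger_force: 0.0
```

```bash
python3 - <<'E'
from h import *
st(); see(); well()
for a in (([.5275,.425,.15],101.3),([.5275,.425,.03],101.3)): print(goal(*a))
E
```

```text
[0.5089 0.3582 0.3012] [-0.025  1.     0.002] [-0.001  0.002 -1.   ] clk 31.65 F [-0.2 -0.3  1. ] w 0.0702 j [-0.19  0.56 -0.81  1.49  0.41  1.27 -1.02]
tub [268. 106.] [0.5269 0.4265] [83. 54.] yaw 101.2
plate [ 16. 297.] [0.081  0.0795] [95. 43.] yaw 132.5
plate [286. 304.] [0.5776 0.0771] [96. 95.] yaw 90.8
top [279. 108.] [ 0.70067676 -0.09334038] [149.12051392   4.35028458] -89.52158373594284 0.094
top [287. 128.] [ 0.64054224 -0.11987292] [79.68292999 54.93370438] -88.00704789161682 0.098
top [290. 170.] [ 0.52035547 -0.12472653] [79.94155884 53.39565659] 89.39614868164062 0.098
top [253. 172.] [ 0.51753082 -0.02225265] [80.70645142 54.07685852] -88.1414452791214 0.098
([0.0702, 0.0185, 0.1511], [-0.0006, 0.0003, -0.1766])
([0.0702, 0.0186, 0.2711], [-0.0006, 0.0003, -0.1766])
```

Request:
jog_arm(
  slide=[
    [0.072,0.017,0.05],
    [0.072,0.017,0.1],
    [0.072,0.017,0.15],
    [0.072,0.017,0.2],
    [0.072,0.017,0.25],
    [0.072,0.017,0.27],
    [0.072,0.017,0.27],
  ],
  rotation=[
    [0,0,-0.175],
    [0,0,-0.175],
    [0,0,-0.175],
    [0,0,-0.175],
    [0,0,-0.175],
    [0,0,-0.175],
    [0,0,-0.175],
  ],
  grip=0.085,
)

```text
clock: 32.62
tcp_pos: [0.5264, 0.4261, 0.0313]
orientation: [-0.0, 0.635, 0.772, -0.001]
force: [0.1, -0.0, 0.8]
gripper_width: 0.0848
finger_force: 0.0
```

Request:
jog_arm(
  slide=[
    [0,0,0],
    [0,0,0],
    [0,0,0],
    [0,0,0],
    [0,0,0],
    [0,0,-0.03],
    [0,0,-0.08],
    [0,0,-0.13],
    [0,0,-0.18],
    [0,0,-0.18],
  ],
  rotation=[
    [0,0,0],
    [0,0,0],
    [0,0,0],
    [0,0,0],
    [0,0,0],
    [0,0,0],
    [0,0,0],
    [0,0,0],
    [0,0,0],
    [0,0,0],
  ],
  grip=0.03,
)

```text
clock: 33.88
tcp_pos: [0.5272, 0.4282, 0.2164]
orientation: [0.001, 0.635, 0.772, 0.003]
force: [-0.1, -1.1, -3.3]
gripper_width: 0.051
finger_force: 64.1
```

```bash
python3 - <<'E'
from h import *
st()
p=stn(.060,.050)
for z in (.22,.065): print(goal([*p,z],91.1))
E
```

```text
[0.5272 0.4282 0.2164] [-0.194  0.981  0.003] [ 0.005  0.004 -1.   ] clk 33.875 F [-0.1 -1.1 -3.3] w 0.051 j [-0.31  0.73 -0.79  1.44  0.54  1.19 -0.97]
([-0.4637, 0.0237, -0.005], [0.0055, -0.0038, 0.1755])
([-0.4643, 0.0228, 0.15], [0.0055, -0.0038, 0.1755])
```

Request:
jog_arm(
  slide=[
    [-0.05,0.003,-0.006],
    [-0.1,0.006,-0.006],
    [-0.15,0.009,-0.006],
    [-0.2,0.012,-0.006],
    [-0.25,0.015,-0.006],
    [-0.3,0.018,-0.006],
    [-0.35,0.02,-0.006],
    [-0.4,0.023,-0.006],
    [-0.45,0.024,-0.006],
    [-0.464,0.024,0],
    [-0.464,0.024,0],
    [-0.464,0.024,0.05],
    [-0.464,0.023,0.1],
    [-0.464,0.023,0.13],
    [-0.464,0.023,0.142],
    [-0.464,0.023,0.147],
    [-0.464,0.023,0.147],
  ],
  rotation=[
    [0,0,0.175],
    [0,0,0.175],
    [0,0,0.175],
    [0,0,0.175],
    [0,0,0.175],
    [0,0,0.175],
    [0,0,0.175],
    [0,0,0.175],
    [0,0,0.175],
    [0,0,0.175],
    [0,0,0.175],
    [0,0,0.175],
    [0,0,0.175],
    [0,0,0.175],
    [0,0,0.175],
    [0,0,0.175],
    [0,0,0.175],
  ],
)

```text
clock: 36.0
tcp_pos: [0.6391, -0.0234, 0.0653]
orientation: [0.0, 0.7, 0.714, 0.0]
force: [-0.2, -0.9, -1.6]
gripper_width: 0.0514
finger_force: 63.8
```

```bash
python3 - <<'E'
from h import *
st(); print(stn(.06,.05)); well()
E
```

```text
[ 0.6391 -0.0234  0.0653] [-0.02  1.    0.  ] [ 0.001  0.    -1.   ] clk 36.0 F [-0.2 -0.9 -1.6] w 0.0514 j [ 0.36  0.83 -0.66  1.65  0.62  0.88 -0.53]
[ 0.64012907 -0.02225737]
top [284. 172.] [ 0.52039001 -0.10942175] [54.55075073 49.0276413 ] -1.1588668823242188 0.098
top [253. 172.] [ 0.51764777 -0.0222444 ] [80.46312714 54.64584351] -87.58349704742432 0.098
```

Request:
jog_arm(
  slide=[
    [0,0,0.0025],
    [0,0,0.0025],
  ],
  rotation=[
    [0,0,0],
    [0,0,0],
  ],
)

```text
clock: 36.3
tcp_pos: [0.6394, -0.0239, 0.0634]
orientation: [0.001, 0.7, 0.714, 0.0]
force: [-3.3, -0.5, 13.1]
gripper_width: 0.0509
finger_force: 65.9
```

Request:
jog_arm(
  slide=[
    [0,0,0],
    [0,0,0],
    [0,0,0],
    [0,0,-0.03],
    [0,0,-0.08],
    [0,0,-0.14],
    [0,0,-0.2],
    [0,0,-0.26],
    [0,0,-0.32],
    [0,-0.02,-0.36],
    [0,-0.06,-0.36],
    [0,-0.06,-0.36],
  ],
  rotation=[
    [0,0,0],
    [0,0,0],
    [0,0,0],
    [0,0,0],
    [0,0,0],
    [0,0,0],
    [0,0,0],
    [0,0,0],
    [0,0,0],
    [0,0,0],
    [0,0,0],
    [0,0,0],
  ],
  grip=0.07,
)

```text
clock: 37.8
tcp_pos: [0.5772, -0.0252, 0.423]
orientation: [0.001, 0.7, 0.714, -0.0]
force: [-0.3, -0.3, 0.0]
gripper_width: 0.0698
finger_force: 0.0
```

```bash
python3 - <<'E'
from h import *
st(); snap('wrist','w4')
p,d,ci=snap('top','t4'); X=cloud(ci,d); z=X[...,2]
for c,P in blobs(X,(z>.085)&(z<.104)&(p.max(2)>90),100): print('top',c.round(),*rect(P),np.median(P[:,2]).round(3))
for c,P in blobs(X,(z>.3)&(z<.37)&(np.abs(X[...,0]-.58)<.16)&(X[...,1]<-.16)&(X[...,1]>-.25),50): print('lid',c.round(),*rect(P),np.max(P[:,2]).round(3))
E
```

```text
[ 0.5772 -0.0252  0.423 ] [-0.02   1.    -0.002] [ 0.001 -0.002 -1.   ] clk 37.8 F [-0.3 -0.3  0. ] w 0.0698 j [ 0.52  0.4  -0.84  1.41  0.3   1.46 -0.3 ]
top [247. 173.] [ 0.51745563 -0.00953108] [54.53310776 52.91067123] -87.0688989162445 0.098
lid [332.  67.] [ 0.6897132  -0.19960165] [55.50961685 12.14388561] 3.516573190689087 0.365
```

View pics/w4.png

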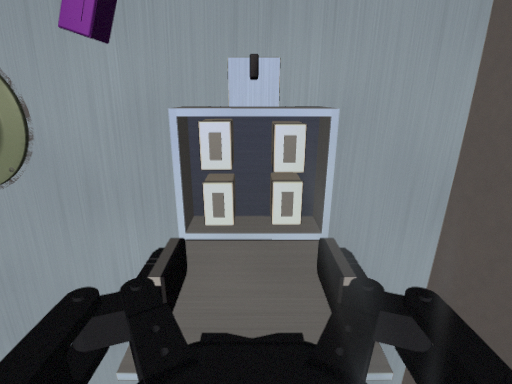

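Wrist view: four tubs stand upright in the well, tops at (216,145), (289,147), (219,200) and (287,200). The plate is home at (254,80) and the lid is upright at the bottom. Now go behind the lid.

```bash
python3 - <<'E'
from h import *
for a in (([.58,-.28,.435],91.1),([.58,-.28,.35],91.1)): print(goal(*a))
for th in (1.62,1.4,1.2,1.0,.9,.8,.7):
    y=-.1854+.235*np.cos(th)-.01*np.sin(th)-.011; z=.11+.235*np.sin(th)+.01*np.cos(th); print(th,round(y,3),round(z,3))
E
```

```text
([-0.2545, -0.0038, -0.0128], [0.0002, 0.0005, 0.0003])
([-0.2544, -0.0038, 0.0722], [0.0002, 0.0005, 0.0003])
1.62 -0.218 0.344
1.4 -0.166 0.343
1.2 -0.121 0.333
1.0 -0.078 0.313
0.9 -0.058 0.3
0.8 -0.04 0.286
0.7 -0.023 0.269
```

Request:
jog_arm(
  slide=[
    [-0.05,0,-0.013],
    [-0.1,0,-0.013],
    [-0.16,0,-0.013],
    [-0.22,0,-0.013],
    [-0.254,-0.002,-0.013],
    [-0.254,-0.004,-0.013],
    [-0.254,-0.004,0.03],
    [-0.254,-0.004,0.072],
    [-0.254,-0.004,0.072],
  ],
  rotation=[
    [0,0,0],
    [0,0,0],
    [0,0,0],
    [0,0,0],
    [0,0,0],
    [0,0,0],
    [0,0,0],
    [0,0,0],
    [0,0,0],
  ],
  grip=0.0,
)

```text
clock: 39.02
tcp_pos: [0.5792, -0.2783, 0.3474]
orientation: [-0.002, 0.7, 0.715, -0.001]
force: [-0.2, -0.4, 0.8]
gripper_width: 0.0002
finger_force: 0.0
```

Request:
jog_arm(
  slide=[
    [0.04,0,0.005],
    [0.062,0,0.006],
    [0.076,0,0.006],
    [0.09,0,0.006],
    [0.102,0,0.007],
    [0.114,0,0.007],
    [0.126,0,0.009],
    [0.137,0,0.011],
    [0.148,0,0.014],
    [0.159,0,0.017],
    [0.17,0,0.021],
    [0.18,0,0.026],
    [0.191,0,0.031],
    [0.202,0,0.037],
  ],
  rotation=[
    [0,0,0],
    [0,0,0],
    [0,0,0],
    [0,0,0],
    [0,0,0],
    [0,0,0],
    [0,0,0],
    [0,0,0],
    [0,0,0],
    [0,0,0],
    [0,0,0],
    [0,0,0],
    [0,0,0],
    [0,0,0],
  ],
)

```text
clock: 40.78
tcp_pos: [0.5757, -0.0765, 0.3125]
orientation: [-0.0, 0.7, 0.714, -0.0]
force: [0.1, -0.8, 0.4]
gripper_width: -0.0002
finger_force: 0.2
```

```bash
python3 - <<'E'
from h import *
st(); print(goal([.58,-.04,.286],91.1))
E
```

```text
[ 0.5757 -0.0765  0.3125] [-0.02  1.    0.  ] [-0.  0. -1.] clk 40.775 F [ 0.1 -0.8  0.4] w -0.0002 j [ 0.59  0.47 -0.81  1.59  0.36  1.23 -0.26]
([0.0364, 0.005, 0.0265], [-0.0003, -0.0002, 0.0008])
```

Request:
jog_arm(
  slide=[
    [0.01,0,0.007],
    [0.02,0,0.013],
    [0.029,0,0.02],
    [0.038,0,0.028],
    [0.04,0,0.028],
    [0.02,0,-0.03],
    [0.0,0,-0.08],
    [0,0,-0.13],
    [0,0,-0.15],
    [0,0,-0.15],
    [0,0,-0.15],
    [0,0,-0.15],
  ],
  rotation=[
    [0,0,0],
    [0,0,0],
    [0,0,0],
    [0,0,0],
    [0,0,0],
    [0,0,0],
    [0,0,0],
    [0,0,0],
    [0,0,0],
    [0,0,0],
    [0,0,0],
    [0,0,0],
  ],
)

```text
clock: 42.28
tcp_pos: [0.5756, -0.0774, 0.462]
orientation: [-0.001, 0.7, 0.714, -0.0]
force: [-0.2, -0.3, -0.1]
gripper_width: 0.0001
finger_force: 0.0
```

```bash
python3 - <<'E'
from h import *
st(); snap('scene','s5')
E
```

```text
[ 0.5756 -0.0774  0.462 ] [-0.02  1.    0.  ] [-0.002  0.    -1.   ] clk 42.275 F [-0.2 -0.3 -0.1] w 0.0001 j [ 0.58  0.39 -0.83  1.32  0.29  1.55 -0.19]
```

View pics/s5.png

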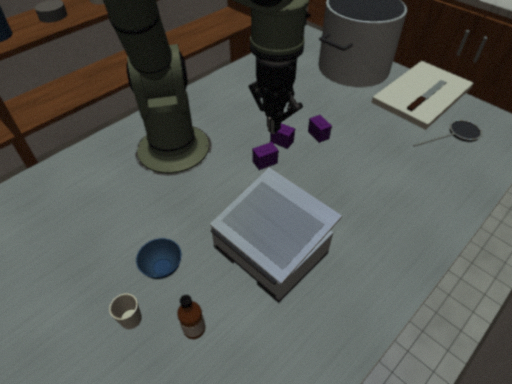

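Request:
jog_arm(
  slide=[
    [0,0,0],
    [0,0,0],
    [0,0,0],
    [0,0,0],
    [0.06,0,0],
    [0.12,0,0],
    [0.18,0,0],
    [0.24,0,0],
    [0.24,0,0],
    [0.24,0,0],
    [0.24,0,0],
    [0.24,0,0],
  ],
  rotation=[
    [0,0,0],
    [0,0,0],
    [0,0,0],
    [0,0,0],
    [0,0,0],
    [0,0,0],
    [0,0,0],
    [0,0,0],
    [0,0,0],
    [0,0,0],
    [0,0,0],
    [0,0,0],
  ],
)

```text
clock: 43.82
tcp_pos: [0.5713, 0.1616, 0.463]
orientation: [0.0, 0.701, 0.714, -0.0]
force: [-0.3, -0.6, 0.0]
gripper_width: -0.0002
finger_force: 0.0
```

```bash
python3 - <<'E'
from h import *
st(); see('w6')
p,d,ci=snap('scene'); X=cloud(ci,d); z=X[...,2]
m=(z>.1)&(z<.2)&(abs(X[...,0]-.58)<.15)&(X[...,1]<.1)&(X[...,1]>-.22)
P=X[m]; A=np.c_[P[:,:2],np.ones(len(P))]; print('lid plane',np.linalg.lstsq(A,P[:,2],rcond=None)[0],np.percentile(P[:,2],[5,50,95]))
X=cloud(*[snap('top')[i] for i in (2,1)]); z=X[...,2]
for c,P in blobs(X,(z>.035)&(z<.2),60): print(c.round(),rect(P)[0].round(3),np.median(P[:,2]).round(3))
E
```

```text
[0.5713 0.1616 0.463 ] [-0.018  1.    -0.   ] [-0. -0. -1.] clk 43.825 F [-0.3 -0.6  0. ] w -0.0002 j [ 0.18  0.43 -0.87  1.28  0.32  1.57 -0.62]
plate [ 26. 176.] [0.0799 0.0736] [147.  51.] yaw 130.2
plate [254. 176.] [0.5775 0.0806] [94. 86.] yaw 0.9
lid plane [-0.00266316  0.00932233  0.12088937] [0.11217864 0.11905522 0.12211904]
[507. 107.] [ 0.728 -0.827] 0.057
[280. 142.] [ 0.581 -0.064] 0.121
[382. 140.] [ 0.603 -0.389] 0.113
[420. 189.] [ 0.467 -0.495] 0.065
[371. 214.] [ 0.398 -0.341] 0.053
[ 90. 237.] [0.345 0.448] 0.068
[167. 252.] [0.307 0.211] 0.068
[133. 264.] [0.27  0.317] 0.068
```

View pics/w6.png

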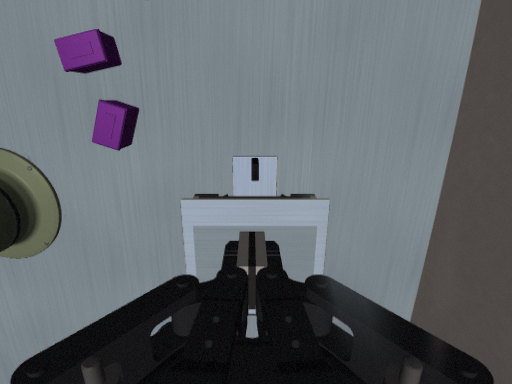

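Lid is level at z 0.121, the same as at the start. The plate's tail is at y 0.1236, matching home, and the bystanders have not moved.

```bash
python3 -c "
from h import *
print(workorder.hand_in())"
```

```text
the job is handed in; nothing more can be done
None
```

I handed the job in at about 44 s of the 210 s allowed: the cold plate is home against its stop, all four tubs stand upright in the well, the lid sank shut and is level, and the sauce bottle, bowl and teacup haven't moved.

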